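# Light the sideboard display

## Task

Switch on the display lamps with the closed fingertips: press the black-dotted end of the rocker fully down on the red switch first, then on the yellow one, then on the green one, and leave the white switch off. Touch the switches only to press them: do not lift them or push them out of place, and leave the candles, glass, vase, frame and gift box around them undisturbed.

Things in the scene. Friction and masses are not known exactly. Their poses are not given: they have to be found in the camera images.
- red_switch: loose dark wooden block 100 x 60 x 30 mm (x, y, z) on a rubber sole, 0.35 to 0.55 kg, carrying a red rocker. Origin: centre of its underside (on the table top, z = 0). Its x axis runs along the block towards the dotted (ON) end, z up. It stands at any yaw.
- red_rocker (a joint): tilt of the red rocker in rad: 0 = off (dotted half raised 23 degrees, plain half level), 0.4 = fully on (dotted half level on its stop, plain half raised). It turns about the block's y axis above the block's centre, 38 mm above the table, is held by friction only (about 2 N at the dot, more nearer the hinge) and stays where it is left.
- red_dot (a point): centre of the black dot, 12 mm across, on the red rocker's ON half; press here or a few mm farther from the hinge. When off it lies 20 mm from the block's centre along block x and 57 mm above the table; when fully on, 26 mm and 48 mm. The cap is a shallow V of two flat halves, each 36 mm long and 44 mm wide; its level half lies 48 mm above the table, the raised end 61 mm.
- yellow_switch: loose dark wooden block 100 x 60 x 30 mm (x, y, z) on a rubber sole, 0.35 to 0.55 kg, carrying a yellow rocker. Origin: centre of its underside (on the table top, z = 0). Its x axis runs along the block towards the dotted (ON) end, z up. It stands at any yaw.
- yellow_rocker (a joint): tilt of the yellow rocker in rad: 0 = off (dotted half raised 23 degrees, plain half level), 0.4 = fully on (dotted half level on its stop, plain half raised). It turns about the block's y axis above the block's centre, 38 mm above the table, is held by friction only (about 2 N at the dot, more nearer the hinge) and stays where it is left.
- yellow_dot (a point): centre of the black dot, 12 mm across, on the yellow rocker's ON half; press here or a few mm farther from the hinge. When off it lies 20 mm from the block's centre along block x and 57 mm above the table; when fully on, 26 mm and 48 mm. The cap is a shallow V of two flat halves, each 36 mm long and 44 mm wide; its level half lies 48 mm above the table, the raised end 61 mm.
- green_switch: loose dark wooden block 100 x 60 x 30 mm (x, y, z) on a rubber sole, 0.35 to 0.55 kg, carrying a green rocker. Origin: centre of its underside (on the table top, z = 0). Its x axis runs along the block towards the dotted (ON) end, z up. It stands at any yaw.
- green_rocker (a joint): tilt of the green rocker in rad: 0 = off (dotted half raised 23 degrees, plain half level), 0.4 = fully on (dotted half level on its stop, plain half raised). It turns about the block's y axis above the block's centre, 38 mm above the table, is held by friction only (about 2 N at the dot, more nearer the hinge) and stays where it is left.
- green_dot (a point): centre of the black dot, 12 mm across, on the green rocker's ON half; press here or a few mm farther from the hinge. When off it lies 20 mm from the block's centre along block x and 57 mm above the table; when fully on, 26 mm and 48 mm. The cap is a shallow V of two flat halves, each 36 mm long and 44 mm wide; its level half lies 48 mm above the table, the raised end 61 mm.
- white_switch: loose dark wooden block 100 x 60 x 30 mm (x, y, z) on a rubber sole, 0.35 to 0.55 kg, carrying a white rocker. Origin: centre of its underside (on the table top, z = 0). Its x axis runs along the block towards the dotted (ON) end, z up. It stands at any yaw.
- white_rocker (a joint): tilt of the white rocker in rad: 0 = off (dotted half raised 23 degrees, plain half level), 0.4 = fully on (dotted half level on its stop, plain half raised). It turns about the block's y axis above the block's centre, 38 mm above the table, is held by friction only (about 2 N at the dot, more nearer the hinge) and stays where it is left.
- white_dot (a point): centre of the black dot, 12 mm across, on the white rocker's ON half; press here or a few mm farther from the hinge. When off it lies 20 mm from the block's centre along block x and 57 mm above the table; when fully on, 26 mm and 48 mm. The cap is a shallow V of two flat halves, each 36 mm long and 44 mm wide; its level half lies 48 mm above the table, the raised end 61 mm.
- tumbler: white candle tumbler, 80 mm across, 85 mm high; loose, only a bystander. Origin: centre of its underside, z up.
- tealight: small cream tea light with orange flame, 38 mm across, 30 mm high; loose, only a bystander. Origin: centre of its underside, z up.
- goblet: glass goblet, 76 mm across, 105 mm high; loose, only a bystander. Origin: centre of its underside, z up.
- candlestick: brass candlestick with a pink candle, foot 96 mm across, 208 mm high; loose, only a bystander. Origin: centre of its underside, z up.
- frame: white picture frame standing upright, 100 mm wide, 110 mm high, foot 110 mm deep; loose, only a bystander. Origin: centre of its underside, z up.
- giftbox: pink gift box with white ribbon, 90 x 70 x 45 mm; loose, only a bystander. Origin: centre of its underside, z up.
- bud_vase: blue bud vase, 72 mm across, 85 mm high; loose, only a bystander. Origin: centre of its underside, z up.

How it is judged:
On the way, in this order (a step that is already met when the one before it is completed fails the run):
1. the red rocker is fully on, yellow and green still off (value of joint red_rocker above 0.33 rad and value of joint each of yellow_rocker, green_rocker below 0.1 rad), for 0.1 s.
2. then the yellow rocker is fully on, green still off (value of joint each of red_rocker, yellow_rocker above 0.33 rad and value of joint green_rocker below 0.1 rad), for 0.1 s.
3. then the green rocker is fully on (value of joint each of red_rocker, yellow_rocker, green_rocker above 0.33 rad), for 0.1 s.
At the end, for the whole second after the job is handed in: red, yellow and green rockers on (above 0.33 of 0.40 rad), white off (below 0.1 rad), all switches and bystanders upright on the table within 25 mm of where they started, switches at rest (all of step 3 and value of joint white_rocker below 0.1 rad and linear speed of each of red_switch, yellow_switch, green_switch, white_switch below 0.02 m/s and angle between each of red_switch, yellow_switch, green_switch, white_switch, tumbler, tealight, goblet, candlestick, frame, giftbox, bud_vase's own z axis and vertical below 0.15 rad and height (world z) of each of red_switch, yellow_switch, green_switch, white_switch, tumbler, tealight, goblet, candlestick, frame, giftbox, bud_vase below 0.006 m and distance of each of red_switch, yellow_switch, green_switch, white_switch, tumbler, tealight, goblet, candlestick, frame, giftbox, bud_vase from where it was at the start of the episode below 0.025 m); the robot touches nothing.
It fails at once if the white rocker is pressed (value of joint white_rocker above 0.15 rad).
It fails at once if a rocker is pressed out of turn (yellow or green before red is on, green before yellow is on) ((value of joint red_rocker below 0.3 rad and value of joint any of yellow_rocker, green_rocker above 0.2 rad) or (value of joint yellow_rocker below 0.3 rad and value of joint green_rocker above 0.2 rad)).
It fails at once if a switch is lifted or tipped (height (world z) of any of red_switch, yellow_switch, green_switch, white_switch above 0.012 m or angle between any of red_switch, yellow_switch, green_switch, white_switch's own z axis and vertical above 0.25 rad).
It fails at once if a switch is pushed more than 25 mm out of place (distance of any of red_switch, yellow_switch, green_switch, white_switch from where it was at the start of the episode above 0.025 m).
It fails at once if a bystander is moved more than 25 mm, lifted or tipped (distance of any of tumbler, tealight, goblet, candlestick, frame, giftbox, bud_vase from where it was at the start of the episode above 0.025 m or height (world z) of any of tumbler, tealight, goblet, candlestick, frame, giftbox, bud_vase above 0.012 m or angle between any of tumbler, tealight, goblet, candlestick, frame, giftbox, bud_vase's own z axis and vertical above 0.25 rad).
It also fails if it takes over 42 s, if anything falls off the work surface, if the arm or the gripper's body presses on something with over 40 N, if the wrist force passes 120 N, or if a joint passes its speed limit or range.

## Robot

A 6-joint arm with a two-finger parallel gripper is mounted at the origin on the work surface. World frame = base frame: x ahead of the robot, y to its left, z up, the work surface at z = 0. Lengths are in m, angles in rad, forces in N, time in s.
With the tool pointing down it reaches from about 0.3 to 0.825 m from the base axis. Payload 5.4 kg.
Tool frame: the origin (TCP) lies midway between the tips of the shut fingers; the grasp point (between the pads) lies 19 mm behind it (hold_point_z is the distance from the TCP to the grasp point, in m); z points along the fingers, y is the line along which they close (so a half turn about z gives the same grasp; the last joint's range is limited). The gripper opens to 92 mm and grips with 3 to 60 N. Pads are 20 mm wide; open, the fingers measure 128 mm over their backs; the gripper's body (75 mm by 189 mm) begins 69 mm behind the grasp point.
Start: joints at [-1.52, 0.158, 1.597, -0, 1.386, -0.21], TCP at [0.148, -0.556, 0.215] pointing down, gripper open.
Joint ranges: [-2.91, 2.91], [-0.94, 2.29], [0.18, 2.7], [-1.29, 4.43], [0.17, 2.64], [-3, 3]. Speed limits (rad/s): [2.57, 2.57, 3.14, 3.14, 3.14, 3.14].

## Interface

Orientations are given as a rotation vector (axis times angle).
In Python, from rig import * gives the robot as it stands.
- The arm moves only by the shell command python3 -m jog 'ROWS' [FORCE]. ROWS is JSON, a list of rows, each an object of numbers: "claw": the opening, from -1 (shut) to 1 (fully open); "tx", "ty", "tz": the shift along the tool's x, y, z scaled (see below); "rx", "ry", "rz": the turn, a rotation vector about the tool's x, y, z scaled (see below). In form: [{"claw": .., "tx": .., "ty": .., "tz": .., "rx": .., "ry": .., "rz": ..}, ...]. A call has 1 to 5 rows; each row is the pose to reach, as a shift and turn from the pose commanded when the call began, along the tool's axes at that moment, turning the shorter way round; what a row does not reach only later rows make up. The controller multiplies each number of a shift by 30 cm and each number of a turn by pi rad. A row lasts 1/10 s, in which the tool goes at most 50 mm and 8.59 degrees, less where a joint would pass 70% of its speed; a pose out of reach is approached as far as the arm can. A call with a number of a shift or a turn outside -1 to 1 is refused whole. A call with a gripper value outside its range is refused whole. The fingers move at their own pace and stop on an object; FORCE is the grip in N (left out, the last holds). Time passes only in rows, so rows that repeat a pose let the fingers close. It gives the time, the measured TCP pose, the force, the opening and the grip force at its end, in the units of the state.
- observe(): the state, without advancing time (a new reading comes with each control period).
- read_camera(name): name is "side" or "top" or "wrist"; returns (picture, depth): 384x512x3 uint8, red, green, blue; 384x512 float32, m along the optical axis (not along the pixel's ray), 0 where there is no reading.
- get_calibration(name): a dict with "camera_matrix" (3x3 intrinsics, pixels), "k1" (the pictures are not rectified: a ray, as slopes to the right and down, at radius r is drawn at 1 + k1 r^2 times it, then the intrinsics apply), "extrinsics" (4x4, takes a point from camera to world coordinates); the wrist camera has in their place "hand_eye" (4x4, takes a point from camera to tool coordinates, whose origin is the TCP and whose axes are the flange's). Camera axes: x right, y down, z forward; pixel columns grow to the right and rows downward; lengths in m; the calibration is good to about 2 mm. A picture is of the moment at which its call begins: read the wrist's pose just before it. get_calibration takes no time and is no camera call.
- sign_off(): hands the job in; it is judged then, once.
The state is a dict: "clock": time; "qpos": joint angles; "joint_vel": joint speeds; "effort": joint torques, N m; "eef_pos": TCP position; "orientation": TCP orientation; "contact_force": force on the tool from outside, world axes, zero at the start; "torque": the same for the moment, N m; "gripper_width": opening from 0.0 (shut) to 1.0 (fully open); "gripper_force": force on a finger pad.
Only numpy, scipy, OpenCV 4.12 (cv2) and the standard library are available. Lean on these libraries where they do the work, as an engineer would, in place of code of your own. Each camera call takes 0.05 s, during which the arm holds its last target. There are 200 camera calls.

## Working session

There is one attempt and no reset: what is moved stays moved. The work goes in short steps, Python scripts to look and compute and a shell command to move; the robot and the scene stay as the last step left them, time stands still between calls to the robot, and variables do not carry over. Pictures are saved under pics/ and viewed, at most 10 in all, crops included, and the job is handed in when it is done.

```bash
mkdir -p pics; python3 - <<'E'
from rig import *
import cv2,numpy as np
s=observe();print(s)
for n in("top","side"):
    p,d=read_camera(n);cv2.imwrite(f"pics/{n}0.png",p[:,:,::-1]);np.savez(f"{n}0.npz",p=p,d=d)
    c=get_calibration(n);print(n,c)
print(get_calibration("wrist"))
E
```

```text
{'clock': 0.0, 'qpos': array([-1.52009118e+00,  1.59048518e-01,  1.59820956e+00,  1.56408654e-05,
        1.38617564e+00, -2.10104345e-01]), 'joint_vel': array([-1.01210912e-03, -5.86735456e-05,  2.41054176e-04,  3.82060001e-05,
       -1.07978090e-03,  1.27618299e-04]), 'effort': array([ 3.95471397e-04, -3.85564792e+01, -3.22111988e+01,  7.01789930e-02,
        3.75551172e-02, -1.39322169e-04]), 'eef_pos': array([ 0.14822148, -0.55493532,  0.21363057]), 'orientation': array([-3.11310062e+00, -4.08275484e-01, -2.54164174e-04]), 'contact_force': array([0.69872058, 0.00537394, 0.35021541]), 'torque': array([-0.02485483, -0.04906609, -0.03270593]), 'gripper_force': 0.0, 'gripper_width': 0.9972729805658292}
top {'camera_matrix': array([[493.71359731,   0.        , 252.53383479],
       [  0.        , 493.71359731, 192.40302194],
       [  0.        ,   0.        ,   1.        ]]), 'k1': 0.06853925522354676, 'extrinsics': array([[-1.85038482e-02, -9.96820721e-01,  7.74987610e-02,
         5.02292000e-01],
       [-9.99810604e-01,  1.89153378e-02,  4.57887356e-03,
        -9.50766870e-04],
[... 494 characters left out ...]
61644, -0.88362219],
       [ 0.01716703, -0.85759841, -0.51403333,  0.62507898],
       [ 0.        ,  0.        ,  0.        ,  1.        ]])}
{'camera_matrix': array([[305.06482829,   0.        , 259.6401349 ],
       [  0.        , 305.06482829, 191.98711517],
       [  0.        ,   0.        ,   1.        ]]), 'k1': -0.008522142526216253, 'hand_eye': array([[-5.70195760e-04, -9.71743193e-01, -2.36039916e-01,
         6.57685406e-02],
       [ 9.99999789e-01, -6.27274328e-04,  1.66725692e-04,
        -6.68315907e-06],
       [-3.10076336e-04, -2.36039771e-01,  9.71743346e-01,
        -1.70951227e-01],
       [ 0.00000000e+00,  0.00000000e+00,  0.00000000e+00,
         1.00000000e+00]])}
```

View pics/top0.png

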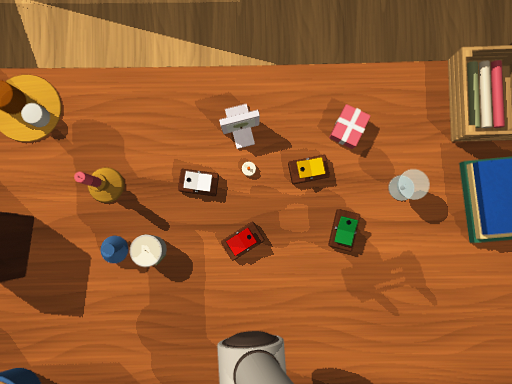

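View pics/side0.png

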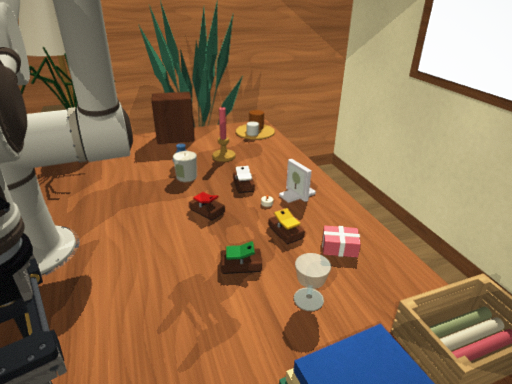

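Top view: the red switch is at about (243,241), yellow (311,168), green (345,231) and white (199,182). The side view confirms the upright candlestick and vase are far left, with the goblet at (309,285). Next I'll measure the caps, dots and blocks.

```bash
cat > h.py <<'E'
import cv2,numpy as np
from rig import get_calibration
def rays(c,uv):
    K=c["camera_matrix"];k=c["k1"]
    q=(np.asarray(uv,float).reshape(-1,2)-K[:2,2])/K[0,0]
    return cv2.undistortPoints(q.reshape(-1,1,2),np.eye(3),np.array([k,0,0,0.])).reshape(-1,2)
def plane(c,uv,z,E=None):
    E=c["extrinsics"] if E is None else E
    r=rays(c,uv);w=np.c_[r,np.ones(len(r))]@E[:3,:3].T
    return E[:3,3]+w*((z-E[2,3])/w[:,2])[:,None]
def deproj(c,uv,d,E=None):
    E=c["extrinsics"] if E is None else E
    r=rays(c,uv);return (np.c_[r,np.ones(len(r))]*d[:,None])@E[:3,:3].T+E[:3,3]
E
python3 - <<'E'
from h import *
f=np.load("top0.npz");p,d=f["p"],f["d"];c=get_calibration("top")
hsv=cv2.cvtColor(p,cv2.COLOR_RGB2HSV)
H,S,V=[hsv[:,:,i].astype(int) for i in range(3)]
M={"red":((H<4)|(H>175))&(S>200)&(V>120),"yellow":(H>20)&(H<32)&(S>180)&(V>120),"green":(H>45)&(H<85)&(S>120)&(V>60),"white":(S<50)&(V>170)}
C={"red":(243,241),"yellow":(311,168),"green":(345,231),"white":(199,182)}
out=[]
for n,m in M.items():
    x,y=C[n];w=np.zeros_like(m);w[y-22:y+22,x-24:x+24]=1;m=(m&w).astype(np.uint8)
    cs=max(cv2.findContours(m,0,2)[0],key=cv2.contourArea);hull=cv2.convexHull(cs)
    fill=np.zeros_like(m);cv2.drawContours(fill,[hull],-1,1,-1);fill=cv2.erode(fill,np.ones((3,3),np.uint8))
    dk=(fill>0)&(V<75);nn,l,st,ce=cv2.connectedComponentsWithStats(dk.astype(np.uint8))
    print(n,"cap",np.round(cv2.minAreaRect(cs),1) if 0 else cv2.minAreaRect(cs))
    print("  dots",[(st[i,4],ce[i].round(1).tolist(),plane(c,ce[i],.057)[0].round(4).tolist()) for i in range(1,nn) if st[i,4]>3])
    yy,xx=np.mgrid[y-45:y+45,x-45:x+45];uv=np.c_[xx.ravel(),yy.ravel()]
    P=deproj(c,uv,d[uv[:,1],uv[:,0]]);
    print("  table z",np.median(P[:,2]).round(4))
    k=(P[:,2]>.015)&(P[:,2]<.075);im=np.zeros(m.shape,np.uint8);im[uv[k,1],uv[k,0]]=1
    nn,l,st,ce=cv2.connectedComponentsWithStats(im)
    b=l[uv[:,1],uv[:,0]]==l[y,x];B=P[b&k]
    r=cv2.minAreaRect((B[:,:2]*1000).astype(np.float32));print("  block mm",np.round(r[0],1),np.round(r[1],1),round(r[2],1),"zmax",np.percentile(B[:,2],[50,90,99]).round(3))
    mc=plane(c,[cv2.minAreaRect(cs)[0]],.05)[0];print("  capctr",mc.round(4))
    out.append(cv2.resize(p[y-30:y+30,x-35:x+35,::-1],None,fx=5,fy=5,interpolation=2))
cv2.imwrite("pics/crops.png",np.vstack([np.hstack(out[:2]),np.hstack(out[2:])]))
E
```

```text
red cap ((240.98712158203125, 241.2712860107422), (17.0877742767334, 25.5871639251709), 57.7243537902832)
  dots [(np.int32(13), [248.6, 236.6], [0.4879, 0.0168, 0.057])]
  table z 0.0008
  block mm [477.4  34.1] [59.8 99.8] 31.4 zmax [0.044 0.056 0.063]
  capctr [0.4764 0.0364 0.05  ]
yellow cap ((310.4729919433594, 167.33782958984375), (16.933095932006836, 25.81064224243164), 80.53767395019531)
  dots [(np.int32(13), [302.2, 168.5], [0.6583, -0.1229, 0.057])]
  table z 0.0013
  block mm [ 660.9 -142.4] [ 60.3 100.3] 10.4 zmax [0.044 0.056 0.062]
  capctr [ 0.6619 -0.1449  0.05  ]
green cap ((345.5738525390625, 230.51943969726562), (18.272619247436523, 26.56909942626953), 14.743562698364258)
  dots [(np.int32(18), [348.2, 221.9], [0.5203, -0.2352, 0.057])]
  table z 0.001
  block mm [ 501.1 -229.2] [60.8 99.1] 75.1 zmax [0.045 0.057 0.063]
  capctr [ 0.4989 -0.2291  0.05  ]
white cap ((197.2946319580078, 180.8691864013672), (26.355154037475586, 16.762470245361328), 8.530765533447266)
  dots [(np.int32(13), [188.4, 179.4], [0.6361, 0.1677, 0.057])]
  table z 0.0008
  block mm [632.6 147.3] [100.4  60.2] 81.3 zmax [0.045 0.056 0.062]
  capctr [0.6325 0.1459 0.05  ]
```

View pics/crops.png

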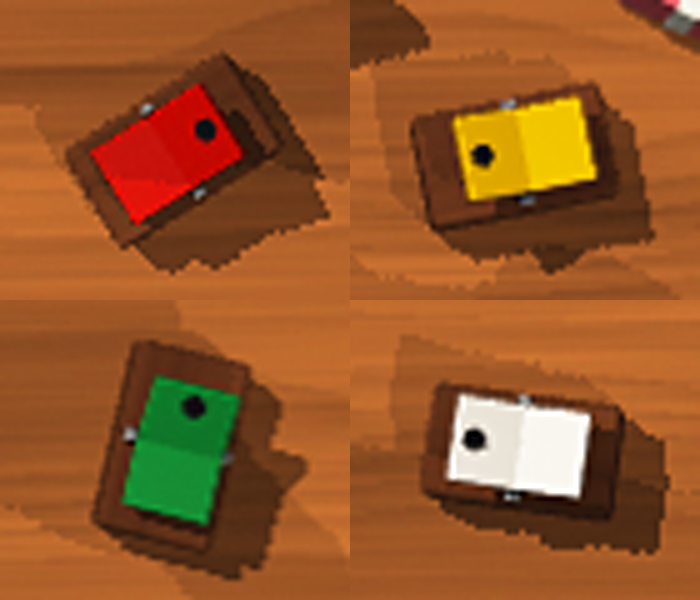

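Dot offsets are about 20 mm on all four and the blocks measure about 100 x 60 mm, so the measurement is consistent. Dots: red (248.6,236.6), yellow (302,168.5), green (348,222).

```bash
cat > go.py <<'E'
import sys,numpy as np
from rig import *
from scipy.spatial.transform import Rotation as R
T={"red":(.4774,.0341,-58.7),"yellow":(.6609,-.1424,99.2),"green":(.5011,-.2292,-16)}
n,z=sys.argv[1],float(sys.argv[2]);x,y,a=T[n];off=.024
t=np.array([x+off*np.cos(np.radians(a)),y+off*np.sin(np.radians(a)),z])
s=observe();Q=R.from_rotvec(s["orientation"]);best=None
for k in(0,180):
    A=np.radians(a+k);g=R.from_matrix(np.array([[np.cos(A),np.sin(A),0],[np.sin(A),-np.cos(A),0],[0,0,-1]]).T)
    v=(Q.inv()*g).as_rotvec()
    if best is None or np.linalg.norm(v)<np.linalg.norm(best): best=v
print("target",t.round(4),"tcp",s["eef_pos"].round(4),"F",s["contact_force"].round(1),"clk",s["clock"],"q6",s["qpos"][5].round(2),"w",s["gripper_width"])
print("t units",(Q.inv().apply(t-s["eef_pos"])/.3).round(4),"r units",(best/np.pi).round(4))
E
python3 go.py red .12; python3 -m jog '[{"claw":-1},{"claw":-1},{"claw":-1}]' 20;python3 go.py red .12
```

```text
target [0.4899 0.0136 0.12  ] tcp [ 0.1482 -0.555   0.2137] F [-0.9  0.2 -0.8] clk 0.1 q6 -0.21 w 1.00016433901957
t units [ 1.5889 -1.537   0.3156] r units [-5.000e-04  2.000e-04  4.091e-01]
target [0.4899 0.0136 0.12  ] tcp [ 0.1482 -0.555   0.2137] F [-0.9  0.2 -0.8] clk 0.1 q6 -0.21 w 1.00016433901957
t units [ 1.5889 -1.537   0.3156] r units [-5.000e-04  2.000e-04  4.091e-01]schema error: expected keys claw, tx, ty, tz, rx, ry, rz
```

```bash
python3 -m jog '[{"claw":-1,"tx":0.53,"ty":-0.51,"tz":0,"rx":0,"ry":0,"rz":0.2},{"claw":-1,"tx":0.53,"ty":-0.51,"tz":0,"rx":0,"ry":0,"rz":0.2},{"claw":-1,"tx":0.53,"ty":-0.51,"tz":0,"rx":0,"ry":0,"rz":0.2},{"claw":-1,"tx":0.53,"ty":-0.51,"tz":0,"rx":0,"ry":0,"rz":0.2},{"claw":-1,"tx":0.53,"ty":-0.51,"tz":0,"rx":0,"ry":0,"rz":0.2}]' 20;python3 go.py red .12
```

```text
clock: 0.6
eef_pos: [0.2637, -0.3635, 0.214]
orientation: [-3.087, 0.576, 0.0]
contact_force: [0.4, 0.1, 0.2]
gripper_width: 0.585
gripper_force: 0.0
target [0.4899 0.0136 0.12  ] tcp [ 0.2637 -0.3635  0.214 ] F [0.4 0.1 0.2] clk 0.6 q6 0.73 w 0.5847569281728344
t units [ 0.2499 -1.4437  0.3156] r units [-0.0004  0.0003  0.2086]
```

```bash
python3 -m jog '[{"claw":-1,"tx":0.14,"ty":-0.8,"tz":0,"rx":0,"ry":0,"rz":0.208},{"claw":-1,"tx":0.14,"ty":-0.8,"tz":0,"rx":0,"ry":0,"rz":0.208},{"claw":-1,"tx":0.14,"ty":-0.8,"tz":0,"rx":0,"ry":0,"rz":0.208},{"claw":-1,"tx":0.14,"ty":-0.8,"tz":0,"rx":0,"ry":0,"rz":0.208},{"claw":-1,"tx":0.14,"ty":-0.8,"tz":0,"rx":0,"ry":0,"rz":0.208}]';python3 go.py red .12
```

```text
clock: 1.1
eef_pos: [0.3734, -0.1823, 0.2144]
orientation: [-2.754, 1.512, 0.0]
contact_force: [1.1, -0.7, -1.0]
gripper_width: 0.151
gripper_force: 0.0
target [0.4899 0.0136 0.12  ] tcp [ 0.3734 -0.1823  0.2144] F [ 1.1 -0.7 -1. ] clk 1.1 q6 1.83 w 0.15120997208497322
t units [-0.3427 -0.678   0.3147] r units [-0.      0.      0.0065]
```

```bash
python3 -m jog '[{"claw":-1,"tx":-0.343,"ty":-0.678,"tz":0,"rx":0,"ry":0,"rz":0.0065},{"claw":-1,"tx":-0.343,"ty":-0.678,"tz":0,"rx":0,"ry":0,"rz":0.0065},{"claw":-1,"tx":-0.343,"ty":-0.678,"tz":0,"rx":0,"ry":0,"rz":0.0065},{"claw":-1,"tx":-0.343,"ty":-0.678,"tz":0,"rx":0,"ry":0,"rz":0.0065},{"claw":-1,"tx":-0.343,"ty":-0.678,"tz":0,"rx":0,"ry":0,"rz":0.0065}]';python3 go.py red .12
```

```text
clock: 1.6
eef_pos: [0.4891, 0.0159, 0.2142]
orientation: [-2.744, 1.529, 0.001]
contact_force: [-0.1, -0.3, 1.1]
gripper_width: 0.005
gripper_force: 0.0
target [0.4899 0.0136 0.12  ] tcp [0.4891 0.0159 0.2142] F [-0.1 -0.3  1.1] clk 1.6 q6 2.37 w 0.005381983688461565
t units [0.0081 0.0017 0.3141] r units [-0.      0.0003  0.0026]
```

```bash
python3 -m jog '[{"claw":-1,"tx":0.008,"ty":0.002,"tz":0.16,"rx":0,"ry":0,"rz":0},{"claw":-1,"tx":0.008,"ty":0.002,"tz":0.31,"rx":0,"ry":0,"rz":0},{"claw":-1,"tx":0.008,"ty":0.002,"tz":0.4,"rx":0,"ry":0,"rz":0},{"claw":-1,"tx":0.008,"ty":0.002,"tz":0.447,"rx":0,"ry":0,"rz":0},{"claw":-1,"tx":0.008,"ty":0.002,"tz":0.447,"rx":0,"ry":0,"rz":0}]';python3 go.py red .047; python3 - <<'E'
from rig import *
import cv2,numpy as np
p,_=read_camera("wrist");q,_=read_camera("side")
cv2.imwrite("pics/w1.png",np.hstack([cv2.resize(p,(400,300)),cv2.resize(q[140:290,150:350],(400,300))])[:,:,::-1])
E
```

```text
clock: 2.1
eef_pos: [0.4866, 0.0108, 0.0777]
orientation: [2.741, -1.532, -0.009]
contact_force: [0.1, 1.1, -0.2]
gripper_width: 0.003
gripper_force: 0.0
target [0.4899 0.0136 0.047 ] tcp [0.4866 0.0108 0.0777] F [ 0.1  1.1 -0.2] clk 2.1 q6 2.36 w 0.0030080033544669297
t units [-0.0016 -0.0146  0.1022] r units [0.0014 0.0014 0.0016]
```

View pics/w1.png

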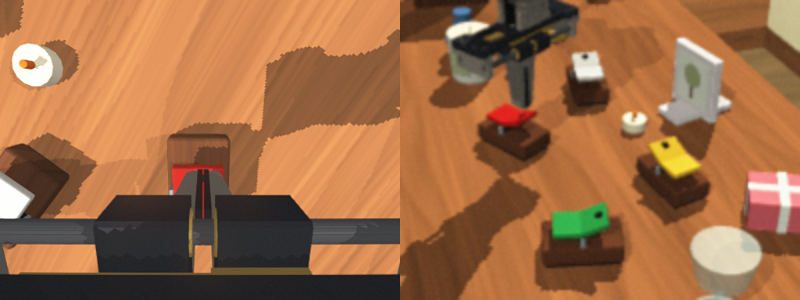

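The closed tips sit over the red cap at about (200,180) in the wrist view and are narrow, with nothing close by. I'll settle the arm and check.

```bash
python3 -m jog '[{"claw":-1,"tx":0,"ty":0,"tz":0,"rx":0,"ry":0,"rz":0},{"claw":-1,"tx":0,"ty":0,"tz":0,"rx":0,"ry":0,"rz":0}]';python3 go.py red .048
```

```text
clock: 2.4
eef_pos: [0.4902, 0.01, 0.0818]
orientation: [-2.742, 1.532, -0.004]
contact_force: [-0.5, -0.2, 0.2]
gripper_width: 0.003
gripper_force: 0.0
target [0.4899 0.0136 0.048 ] tcp [0.4902 0.01   0.0818] F [-0.5 -0.2  0.2] clk 2.4 q6 2.36 w 0.003048688115358491
t units [-0.0109 -0.0053  0.1128] r units [-0.0006 -0.0006  0.0016]
```

```bash
python3 -m jog '[{"claw":-1,"tx":-0.005,"ty":-0.005,"tz":0.04,"rx":0,"ry":0,"rz":0},{"claw":-1,"tx":-0.005,"ty":-0.005,"tz":0.06,"rx":0,"ry":0,"rz":0},{"claw":-1,"tx":-0.005,"ty":-0.005,"tz":0.08,"rx":0,"ry":0,"rz":0},{"claw":-1,"tx":-0.005,"ty":-0.005,"tz":0.095,"rx":0,"ry":0,"rz":0},{"claw":-1,"tx":-0.005,"ty":-0.005,"tz":0.105,"rx":0,"ry":0,"rz":0}]';python3 go.py red .048
python3 -m jog '[{"claw":-1,"tx":0,"ty":0,"tz":0.006,"rx":0,"ry":0,"rz":0},{"claw":-1,"tx":0,"ty":0,"tz":0.006,"rx":0,"ry":0,"rz":0}]'
```

```text
clock: 2.9
eef_pos: [0.4899, 0.0121, 0.0488]
orientation: [-2.742, 1.533, -0.001]
contact_force: [0.7, -1.2, 1.6]
gripper_width: 0.004
gripper_force: 1.0
target [0.4899 0.0136 0.048 ] tcp [0.4899 0.0121 0.0488] F [ 0.7 -1.2  1.6] clk 2.9 q6 2.37 w 0.004212856540775328
t units [-0.0042 -0.0024  0.0026] r units [-0.0001 -0.0001  0.0016]
clock: 3.1
eef_pos: [0.49, 0.0122, 0.0482]
orientation: [2.742, -1.532, 0.0]
contact_force: [-3.5, -2.2, 10.3]
gripper_width: 0.001
gripper_force: 4.9
```

Force has risen to 10 N, so the rocker is on its stop. I'll press slightly further, hold, then lift.

```bash
python3 -m jog '[{"claw":-1,"tx":0,"ty":0,"tz":0.004,"rx":0,"ry":0,"rz":0},{"claw":-1,"tx":0,"ty":0,"tz":0.004,"rx":0,"ry":0,"rz":0}]'
python3 -m jog '[{"claw":-1,"tx":0,"ty":0,"tz":-0.1,"rx":0,"ry":0,"rz":0},{"claw":-1,"tx":0,"ty":0,"tz":-0.25,"rx":0,"ry":0,"rz":0},{"claw":-1,"tx":0,"ty":0,"tz":-0.3,"rx":0,"ry":0,"rz":0},{"claw":-1,"tx":0,"ty":0,"tz":-0.3,"rx":0,"ry":0,"rz":0}]'
python3 go.py yellow .13
```

```text
clock: 3.3
eef_pos: [0.4901, 0.0121, 0.048]
orientation: [2.742, -1.532, -0.0]
contact_force: [-5.6, -1.3, 19.6]
gripper_width: 0.006
gripper_force: 9.1
clock: 3.7
eef_pos: [0.4912, 0.0122, 0.1384]
orientation: [-2.741, 1.532, -0.007]
contact_force: [-0.7, -0.6, -0.4]
gripper_width: 0.003
gripper_force: 0.0
target [ 0.6571 -0.1187  0.13  ] tcp [0.4912 0.0122 0.1384] F [-0.7 -0.6 -0.4] clk 3.7 q6 2.37 w 0.0029118813719767747
t units [ 0.6612 -0.242   0.0307] r units [-0.0013 -0.0007  0.1245]
```

```bash
python3 -m jog '[{"claw":-1,"tx":0.661,"ty":-0.242,"tz":0,"rx":0,"ry":0,"rz":0.124},{"claw":-1,"tx":0.661,"ty":-0.242,"tz":0,"rx":0,"ry":0,"rz":0.124},{"claw":-1,"tx":0.661,"ty":-0.242,"tz":0,"rx":0,"ry":0,"rz":0.124},{"claw":-1,"tx":0.661,"ty":-0.242,"tz":0,"rx":0,"ry":0,"rz":0.124},{"claw":-1,"tx":0.661,"ty":-0.242,"tz":0,"rx":0,"ry":0,"rz":0.124}]'
python3 -m jog '[{"claw":-1,"tx":0,"ty":0,"tz":0,"rx":0,"ry":0,"rz":0},{"claw":-1,"tx":0,"ty":0,"tz":0,"rx":0,"ry":0,"rz":0}]'
python3 go.py yellow .08
python3 - <<'E'
from rig import *
import cv2,numpy as np
p,_=read_camera("top");q,_=read_camera("side")
cv2.imwrite("pics/w2.png",np.hstack([cv2.resize(p[130:280,150:400],(400,240)),cv2.resize(q[140:290,150:350],(320,240))])[:,:,::-1])
E
```

```text
clock: 4.2
eef_pos: [0.6564, -0.1214, 0.1319]
orientation: [2.39, -2.037, -0.005]
contact_force: [-0.5, 0.7, -0.2]
gripper_width: 0.006
gripper_force: 0.0
clock: 4.4
eef_pos: [0.6538, -0.1176, 0.1338]
orientation: [2.393, -2.034, -0.006]
contact_force: [0.5, -0.2, 0.4]
gripper_width: 0.003
gripper_force: 0.0
target [ 0.6571 -0.1187  0.08  ] tcp [ 0.6538 -0.1176  0.1338] F [ 0.5 -0.2  0.4] clk 4.4 q6 2.62 w 0.00254494226061337
t units [ 0.0058 -0.0107  0.1791] r units [0.0011 0.0008 0.0005]
```

View pics/w2.png

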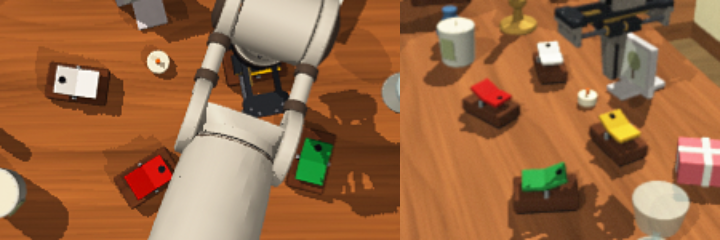

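Red is on: its plain half is now raised at (140,180). The arm is over yellow.

```bash
python3 -m jog '[{"claw":-1,"tx":0.004,"ty":-0.005,"tz":0.1,"rx":0,"ry":0,"rz":0},{"claw":-1,"tx":0.004,"ty":-0.005,"tz":0.17,"rx":0,"ry":0,"rz":0},{"claw":-1,"tx":0.004,"ty":-0.005,"tz":0.185,"rx":0,"ry":0,"rz":0},{"claw":-1,"tx":0.004,"ty":-0.005,"tz":0.185,"rx":0,"ry":0,"rz":0},{"claw":-1,"tx":0.004,"ty":-0.005,"tz":0.185,"rx":0,"ry":0,"rz":0}]'
python3 go.py yellow .048;python3 -m jog '[{"claw":-1,"tx":0,"ty":0,"tz":0,"rx":0,"ry":0,"rz":0},{"claw":-1,"tx":0,"ty":0,"tz":0,"rx":0,"ry":0,"rz":0}]';python3 go.py yellow .048
```

```text
clock: 5.0
eef_pos: [0.6577, -0.1194, 0.0821]
orientation: [-2.394, 2.034, -0.003]
contact_force: [0.7, 0.2, 0.6]
gripper_width: 0.005
gripper_force: 0.0
target [ 0.6571 -0.1187  0.048 ] tcp [ 0.6577 -0.1194  0.0821] F [0.7 0.2 0.6] clk 5.0 q6 2.62 w 0.0052308341337734985
t units [-0.0027  0.0018  0.1137] r units [-0.0006 -0.0003  0.0006]
clock: 5.2
eef_pos: [0.6578, -0.1197, 0.0819]
orientation: [-2.393, 2.034, -0.003]
contact_force: [-0.7, -0.1, 0.2]
gripper_width: 0.006
gripper_force: 0.0
target [ 0.6571 -0.1187  0.048 ] tcp [ 0.6578 -0.1197  0.0819] F [-0.7 -0.1  0.2] clk 5.2 q6 2.62 w 0.005575340286627271
t units [-0.0039  0.002   0.1129] r units [-0.0006 -0.0003  0.0004]
```

```bash
python3 -m jog '[{"claw":-1,"tx":0,"ty":0,"tz":0.04,"rx":0,"ry":0,"rz":0},{"claw":-1,"tx":0,"ty":0,"tz":0.06,"rx":0,"ry":0,"rz":0},{"claw":-1,"tx":0,"ty":0,"tz":0.08,"rx":0,"ry":0,"rz":0},{"claw":-1,"tx":0,"ty":0,"tz":0.095,"rx":0,"ry":0,"rz":0},{"claw":-1,"tx":0,"ty":0,"tz":0.107,"rx":0,"ry":0,"rz":0}]'
python3 -m jog '[{"claw":-1,"tx":0,"ty":0,"tz":0.006,"rx":0,"ry":0,"rz":0},{"claw":-1,"tx":0,"ty":0,"tz":0.006,"rx":0,"ry":0,"rz":0}]'
```

```text
clock: 5.7
eef_pos: [0.6569, -0.1192, 0.0481]
orientation: [-2.394, 2.034, 0.001]
contact_force: [-3.6, 4.1, 21.0]
gripper_width: 0.006
gripper_force: 11.5
clock: 5.9
eef_pos: [0.657, -0.1192, 0.0483]
orientation: [2.394, -2.034, -0.001]
contact_force: [-4.8, 3.3, 11.7]
gripper_width: 0.009
gripper_force: 5.7
```

```bash
python3 -m jog '[{"claw":-1,"tx":0,"ty":0,"tz":0.004,"rx":0,"ry":0,"rz":0},{"claw":-1,"tx":0,"ty":0,"tz":0.004,"rx":0,"ry":0,"rz":0}]'
python3 -m jog '[{"claw":-1,"tx":0,"ty":0,"tz":-0.1,"rx":0,"ry":0,"rz":0},{"claw":-1,"tx":0,"ty":0,"tz":-0.25,"rx":0,"ry":0,"rz":0},{"claw":-1,"tx":0,"ty":0,"tz":-0.3,"rx":0,"ry":0,"rz":0},{"claw":-1,"tx":0,"ty":0,"tz":-0.3,"rx":0,"ry":0,"rz":0}]'
python3 go.py green .13
```

```text
clock: 6.1
eef_pos: [0.6571, -0.1192, 0.0482]
orientation: [2.394, -2.034, -0.001]
contact_force: [-9.3, 4.1, 16.6]
gripper_width: 0.003
gripper_force: 8.4
clock: 6.5
eef_pos: [0.6592, -0.1206, 0.1388]
orientation: [-2.392, 2.033, -0.01]
contact_force: [0.8, 0.2, -0.1]
gripper_width: 0.007
gripper_force: 0.0
target [ 0.5242 -0.2358  0.13  ] tcp [ 0.6592 -0.1206  0.1388] F [ 0.8  0.2 -0.1] clk 6.5 q6 2.62 w 0.0072099246290351126
t units [0.3065 0.5063 0.0275] r units [-0.001  -0.0021 -0.3596]
```

```bash
python3 -m jog '[{"claw":-1,"tx":0.306,"ty":0.506,"tz":0,"rx":0,"ry":0,"rz":-0.36},{"claw":-1,"tx":0.306,"ty":0.506,"tz":0,"rx":0,"ry":0,"rz":-0.36},{"claw":-1,"tx":0.306,"ty":0.506,"tz":0,"rx":0,"ry":0,"rz":-0.36},{"claw":-1,"tx":0.306,"ty":0.506,"tz":0,"rx":0,"ry":0,"rz":-0.36},{"claw":-1,"tx":0.306,"ty":0.506,"tz":0,"rx":0,"ry":0,"rz":-0.36}]'
python3 go.py green .13
```

```text
clock: 7.0
eef_pos: [0.5181, -0.2362, 0.1325]
orientation: [-2.968, 1.029, 0.008]
contact_force: [0.3, 0.9, 0.0]
gripper_width: 0.002
gripper_force: 0.0
target [ 0.5242 -0.2358  0.13  ] tcp [ 0.5181 -0.2362  0.1325] F [0.3 0.9 0. ] clk 7.0 q6 1.6 w 0.0017623779959730764
t units [ 0.0151 -0.0137  0.0083] r units [ 0.0002  0.0016 -0.1237]
```

```bash
python3 -m jog '[{"claw":-1,"tx":0,"ty":0,"tz":0,"rx":0,"ry":0,"rz":-0.123},{"claw":-1,"tx":0,"ty":0,"tz":0,"rx":0,"ry":0,"rz":-0.123},{"claw":-1,"tx":0,"ty":0,"tz":0,"rx":0,"ry":0,"rz":-0.123},{"claw":-1,"tx":0,"ty":0,"tz":0,"rx":0,"ry":0,"rz":-0.123},{"claw":-1,"tx":0,"ty":0,"tz":0,"rx":0,"ry":0,"rz":-0.123}]'
python3 go.py green .08
python3 -m jog '[{"claw":-1,"tx":0,"ty":0,"tz":0.1,"rx":0,"ry":0,"rz":0},{"claw":-1,"tx":0,"ty":0,"tz":0.17,"rx":0,"ry":0,"rz":0},{"claw":-1,"tx":0,"ty":0,"tz":0.18,"rx":0,"ry":0,"rz":0},{"claw":-1,"tx":0,"ty":0,"tz":0.18,"rx":0,"ry":0,"rz":0},{"claw":-1,"tx":0,"ty":0,"tz":0.18,"rx":0,"ry":0,"rz":0}]'
python3 -m jog '[{"claw":-1,"tx":0,"ty":0,"tz":0,"rx":0,"ry":0,"rz":0},{"claw":-1,"tx":0,"ty":0,"tz":0,"rx":0,"ry":0,"rz":0}]';python3 go.py green .048
```

```text
clock: 7.5
eef_pos: [0.5212, -0.2341, 0.1336]
orientation: [-3.108, 0.447, 0.004]
contact_force: [0.0, -0.1, 0.0]
gripper_width: 0.006
gripper_force: 0.0
target [ 0.5242 -0.2358  0.08  ] tcp [ 0.5212 -0.2341  0.1336] F [ 0.  -0.1  0. ] clk 7.5 q6 1.22 w 0.006169759234448532
t units [0.0117 0.0029 0.1787] r units [-0.0003  0.0009 -0.002 ]
clock: 8.0
eef_pos: [0.5228, -0.2351, 0.0825]
orientation: [3.109, -0.444, 0.003]
contact_force: [0.1, -0.8, -0.1]
gripper_width: 0.003
gripper_force: 0.0
clock: 8.2
eef_pos: [0.5227, -0.2351, 0.0826]
orientation: [3.109, -0.444, 0.003]
contact_force: [0.7, 0.4, -0.6]
gripper_width: 0.004
gripper_force: 0.0
target [ 0.5242 -0.2358  0.048 ] tcp [ 0.5227 -0.2351  0.0826] F [ 0.7  0.4 -0.6] clk 8.2 q6 1.22 w 0.003607529277374353
t units [0.0052 0.001  0.1152] r units [ 0.0002 -0.0006 -0.0014]
```

```bash
python3 -m jog '[{"claw":-1,"tx":0.005,"ty":0,"tz":0.04,"rx":0,"ry":0,"rz":0},{"claw":-1,"tx":0.005,"ty":0,"tz":0.06,"rx":0,"ry":0,"rz":0},{"claw":-1,"tx":0.005,"ty":0,"tz":0.08,"rx":0,"ry":0,"rz":0},{"claw":-1,"tx":0.005,"ty":0,"tz":0.095,"rx":0,"ry":0,"rz":0},{"claw":-1,"tx":0.005,"ty":0,"tz":0.107,"rx":0,"ry":0,"rz":0}]'
python3 -m jog '[{"claw":-1,"tx":0,"ty":0,"tz":0.006,"rx":0,"ry":0,"rz":0},{"claw":-1,"tx":0,"ty":0,"tz":0.006,"rx":0,"ry":0,"rz":0}]'
```

```text
clock: 8.7
eef_pos: [0.5237, -0.2352, 0.0492]
orientation: [3.11, -0.444, 0.001]
contact_force: [1.2, 0.8, 2.3]
gripper_width: 0.004
gripper_force: 1.1
clock: 8.9
eef_pos: [0.5237, -0.2352, 0.0483]
orientation: [3.11, -0.443, 0.0]
contact_force: [-0.0, 0.5, 7.0]
gripper_width: 0.002
gripper_force: 3.4
```

Press a little more, lift, and back off towards the base to clear the view.

```bash
python3 -m jog '[{"claw":-1,"tx":0,"ty":0,"tz":0.006,"rx":0,"ry":0,"rz":0},{"claw":-1,"tx":0,"ty":0,"tz":0.006,"rx":0,"ry":0,"rz":0}]'
python3 -m jog '[{"claw":-1,"tx":0,"ty":0,"tz":-0.1,"rx":0,"ry":0,"rz":0},{"claw":-1,"tx":0,"ty":0,"tz":-0.25,"rx":0,"ry":0,"rz":0},{"claw":-1,"tx":0,"ty":0,"tz":-0.4,"rx":0,"ry":0,"rz":0},{"claw":-1,"tx":0,"ty":0,"tz":-0.5,"rx":0,"ry":0,"rz":0},{"claw":-1,"tx":0,"ty":0,"tz":-0.5,"rx":0,"ry":0,"rz":0}]'
python3 -m jog '[{"claw":-1,"tx":-0.4,"ty":0.7,"tz":0,"rx":0,"ry":0,"rz":0},{"claw":-1,"tx":-0.4,"ty":0.7,"tz":0,"rx":0,"ry":0,"rz":0},{"claw":-1,"tx":-0.4,"ty":0.7,"tz":0,"rx":0,"ry":0,"rz":0},{"claw":-1,"tx":-0.4,"ty":0.7,"tz":0,"rx":0,"ry":0,"rz":0},{"claw":-1,"tx":-0.4,"ty":0.7,"tz":0,"rx":0,"ry":0,"rz":0}]'
python3 - <<'E'
from rig import *
import cv2,numpy as np
p,_=read_camera("top");q,_=read_camera("side")
cv2.imwrite("pics/w3.png",np.hstack([cv2.resize(p[130:280,150:400],(400,240)),cv2.resize(q[140:290,150:350],(320,240))])[:,:,::-1])
E
```

```text
clock: 9.1
eef_pos: [0.5238, -0.2352, 0.048]
orientation: [3.11, -0.443, -0.0]
contact_force: [-4.6, 3.2, 17.0]
gripper_width: 0.006
gripper_force: 8.6
clock: 9.6
eef_pos: [0.5255, -0.2365, 0.2008]
orientation: [3.106, -0.443, 0.011]
contact_force: [0.2, 0.3, 0.8]
gripper_width: 0.004
gripper_force: 0.0
clock: 10.1
eef_pos: [0.3468, -0.4033, 0.1936]
orientation: [-3.107, 0.444, 0.004]
contact_force: [-0.2, -0.6, 0.1]
gripper_width: 0.005
gripper_force: 0.0
```

View pics/w3.png

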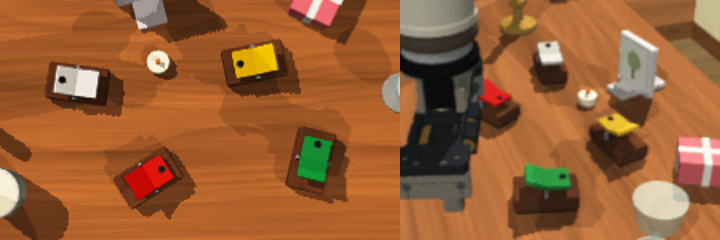

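All three dotted halves are level: red (160,170), yellow (240,63) and green (317,145). White is unchanged at (78,83). One numeric check from depth first, and I hand in only if it passes.

```bash
python3 -m jog '[{"claw":-1,"tx":0,"ty":0,"tz":0,"rx":0,"ry":0,"rz":0},{"claw":-1,"tx":0,"ty":0,"tz":0,"rx":0,"ry":0,"rz":0},{"claw":-1,"tx":0,"ty":0,"tz":0,"rx":0,"ry":0,"rz":0}]' >/dev/null; python3 - <<'E'
from rig import *
from h import *
p,d=read_camera("top");c=get_calibration("top")
v,u=np.mgrid[120:290,160:390];uv=np.c_[u.ravel(),v.ravel()];P=deproj(c,uv,d[uv[:,1],uv[:,0]])
T={"red":(.4774,.0341,-58.7),"yellow":(.6609,-.1424,99.2),"green":(.5011,-.2292,-16),"white":(.6326,.1473,81)}
ok=True
for n,(x,y,a) in T.items():
    a=np.radians(a);e=np.array([np.cos(a),np.sin(a)]);L=(P[:,:2]-[x,y])@e;W=(P[:,:2]-[x,y])@[-e[1],e[0]]
    z=[np.median(P[(abs(L-o)<5)&(abs(W)<14),2]) for o in(24,-24)]
    b=(P[:,2]>.015)&(P[:,2]<.075)&(abs(L)<65)&(abs(W)<45) if 0 else (P[:,2]>.015)&(P[:,2]<.075)&(np.hypot(L,W)<.07)
    z=[np.median(P[(abs(L-o)<.005)&(abs(W)<.014),2]) for o in(.024,-.024)]
    q=cv2.minAreaRect((P[b,:2]*1000).astype(np.float32));print(n,"z dot/plain",np.round(z,4),"ctr",np.round(q[0],1),np.round(q[1],1))
    ok&=(z[0]<z[1]-.005) if n!="white" else z[0]>z[1]+.005
print(ok)
if ok: print(sign_off())
E
```

```text
red z dot/plain [0.0492 0.0601] ctr [477.3  34.1] [59.8 99.8]
yellow z dot/plain [0.0493 0.0589] ctr [ 661.1 -142.3] [ 60.4 100.1]
green z dot/plain [0.0489 0.0589] ctr [ 501.  -229.4] [60.7 99.4]
white z dot/plain [0.0596 0.0488] ctr [632.5 147.4] [100.2  60.2]
True
the job is handed in; nothing more can be done
None
  return _methods._mean(a, axis=axis, dtype=dtype,
  ret = ret.dtype.type(ret / rcount)
```

I pressed red, yellow and green fully on, in that order, and handed the job in about 10 s into the run; the last depth check showed white still off and all four switches within 0.3 mm of where they started, but the judge returned no verdict.

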